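Snap the pattern roller into its spring-clip stand

TASK

Take the pattern roller off its wooden rest and press it down between the two spring clips of the metal roller stand, so that its coned ends spread both clips and it snaps fully home into the saddles; then let go. The clip carriage is clamped somewhere along its rail, not always in the middle, so feel where the middle between the clips is, and do not force it: the clips must not be overloaded. Leave the jigger, the wooden stick and the press mould where they are.

Things in the scene. Friction and masses are not known exactly. Their poses are not given: they have to be found in the camera images.
- roller: Pattern roller, 70 g: wooden barrel with dark rings, 36 mm in diameter, 64 mm long, and a steel hub 22 mm in diameter out of each end, 90 mm over all; the last 5 mm of each hub are a cone from 22 down to 4 mm. Origin in its very middle; y is the roller's axis (it may be turned about it). Grip it hard (40 N or more) across the middle of the barrel, where there is room for fingers.
- rest: Wooden rest, 50 x 105 mm, fixed: a 7 mm thick board with a V support 37.5 mm either side of its middle, which carry the roller's hubs, the roller's axis level along the rest's y axis and 36 mm above the table. Origin: middle of its underside.
- stand: Metal roller stand, fixed: grey base plate 90 (x) x 160 (y) x 12 mm with an aluminium rail along y. Origin: middle of the underside, at table height. Its carriage (46 x 124 mm, top 40 mm up) has two rigid V saddles 4 mm thick, 35.5 mm either side of its middle, arms up to 74 mm, for the hubs, and outside them two steel spring clips facing each other along y. The roller goes in from above.
- rail_mid (a point): Middle of the base's rail, on its top, 22 mm above the table (axes as the stand). The carriage with saddles and clips is clamped tight on the rail by a thumbscrew, its middle anywhere up to 13 mm to the +y or -y side of this point; how far is not measured. The roller goes midway between the clips: the barrel has 1.5 mm of play to the saddle at each end; further off, it lands on the saddles.
- bead_height (a point): Point 77 mm above the table, level with the clips' inward beads (not their y, see rail_mid). Clips: 14 mm wide strips hinged 42 mm up, lips above the beads lean outward 29 degrees, up to 106 mm. Beads stand 83 mm apart; each gives 3.5 mm for the roller to pass, 5.5 mm at most. A spread clip pushes the roller back along y, 1.7 N plus 1.6 N per mm, half that at the lip's end.
- home_height (a point): Point of the base's frame 70 mm above the table: where the axis of the roller is when home, level, along the stand's y, at its x = 0 (y: see rail_mid), beads over its cones. With both clips spread evenly it takes about 7 N to press it in, most at 84 to 80 mm; below 78 mm the clips draw it down onto the rigid saddles. More than 30 N between roller and stand damages the clips.
- jigger: Bystander: double-ended steel jigger (hourglass cup), 41 mm wide, 100 mm tall, standing. Origin: middle of its underside.
- stick_b: Bystander: triangular beech shaping stick, 28 x 105 x 25 mm, lying. Origin: middle of its underside, long axis y.
- press_mould: Bystander: brown wooden press mould, 58 x 160 x 27 mm, lying. Origin: middle of its underside, long axis y.
Mind the look-alikes: they are no part of the job. What is shaped like the roller but blue or green is not meant.

How it is judged:
By the outcome, as a careful person would: the job done as asked, in the order asked, and still so for the second after the job is handed in, with the robot touching nothing.
It also fails if it takes over 69 s, if anything falls off the work surface, if the arm or the gripper's body presses on something with over 40 N, if the wrist force passes 120 N, or if a joint passes its speed limit or range.

ROBOT

A 6-joint arm with a two-finger parallel gripper is mounted at the origin on a cart in front of the work surface, level with it; the furniture and walls round the work are solid. World frame = base frame: x ahead of the robot, y to its left, z up, the work surface at z = 0. Lengths are in m, angles in rad, forces in N, time in s.
With the tool pointing down it reaches from about 0.425 to 0.95 m from the base axis. Payload 3.5 kg.
Tool frame: the origin (TCP) lies midway between the tips of the shut fingers; the grasp point (between the pads) lies 19 mm behind it (ctrl.pinch_z is the distance from the TCP to the grasp point, in m); z points along the fingers, y is the line along which they close (so a half turn about z gives the same grasp; the last joint's range is limited). The gripper opens to 85 mm and grips with 20 to 120 N. Pads are 22 mm wide; open, the fingers measure 114 mm over their backs; the gripper's body (76 mm by 85 mm) begins 54 mm behind the grasp point. The pads swing forward as they close: fully open they stand 13 mm farther back than shut.
Start: joints at [-1.411, 0.286, 1.577, -0, 1.279, -0.15], TCP at [0.206, -0.643, 0.231] pointing down, gripper open.
Joint ranges: [-2.77, 2.77], [-0.9, 2.22], [0.21, 2.48], [-1.53, 4.67], [0.24, 2.81], [-2.84, 2.84]. Speed limits (rad/s): [2.79, 2.79, 3.14, 3.14, 3.14, 3.14].

INTERFACE

Orientations are given as a unit quaternion [x, y, z, w].
In Python, from plant import get_state, viewer, sign_off, ctrl gives the robot as it stands. The module is installed in compiled form; this text tells all that it offers.
- The arm moves only by the shell command python3 -m handwheel 'ROWS' [FORCE]. ROWS is JSON, a list that holds one entry, the list of rows, each a list of 5 numbers: the finger opening in m, from 0 to 0.0854, then the shift along the tool's x, y, z in m, then the turn about the tool's z in degrees. In form: [[[claw, x, y, z, spin], ...]]. A call has 1 to 12 rows; each row shifts and turns the commanded pose from where the row before left it, along the tool's axes as they then stand; what a row does not reach is not made up. A row lasts 1/12 s, in which the tool goes at most 41.7 mm and 7.16 degrees, less where a joint would pass 70% of its speed; a pose out of reach is approached as far as the arm can. A call is refused whole if a number of a shift passes 0.0417 or a number of a turn 7.16, either way. A call with a gripper value outside its range is refused whole. The fingers move at their own pace and stop on an object; FORCE is the grip in N (left out, the last holds). Time passes only in rows, so rows that do not move let the fingers close. It gives the time, the measured TCP pose, the force, the opening and the grip force at its end, in the units of the state.
- get_state(): the state, without advancing time (a new reading comes with each control period).
- viewer.read_camera(name): name is "scene" or "side" or "wrist"; returns the picture (480x640x3 uint8, blue, green, red); there is no depth.
- viewer.camera_params(name): a dict with "fov_y" (degrees; the focal length in pixels is half the picture's height over the tangent of half this angle, whatever the lens; pixels are square), "cx", "cy" (the principal point, pixels), "xyz" and "attitude" of the camera in the world; the wrist camera has in their place "hand_eye" (4x4, takes a point from camera to tool coordinates, whose origin is the TCP and whose axes are the flange's). Camera axes: x right, y up, looking along -z (the intrinsics and any distortion apply to the point x, -y, -z); pixel columns grow to the right and rows downward; lengths in m; the calibration is good to about 2 mm. A picture is of the moment at which its call begins: read the wrist's pose just before it. camera_params takes no time and is no camera call.
- sign_off(): hands the job in; it is judged then, once.
Trained networks look in the newest picture that a camera, given by its name, has taken for a name from the list of things; names that differ only in an ending like _2 or _b are one class to them, and where a whole thing is asked for, a point or a joint stands for the part that bears it (a point fixed in the world has none). Each returns a list of dicts, best first, with "confidence" (0 to 1); they miss things now and then, are a little off and sometimes report something else, mostly with a low value. They report only what shows in the picture. A call takes as long as a camera call. They do not tell look-alikes from the thing itself.
- viewer.look_for(camera, name): "extent" ([left, top, width, height] as shares, 0 to 1, of the picture: columns of its width, rows of its height, round what is visible of it).
- viewer.outline_of(camera, name): "mask" (480x640 bool, what is visible of it) and "extent" ([left, top, width, height] as shares, 0 to 1, of the picture: columns of its width, rows of its height, round what is visible of it).
- viewer.pinpoint(camera, name): "xy" ([column, row] as shares, 0 to 1, of the picture: columns of its width, rows of its height: a listed point, or the origin of a listed thing).
The state is a dict: "time": time; "qpos": joint angles; "dq": joint speeds; "joint_efforts": joint torques, N m; "eef_pos": TCP position; "tcp_rot": TCP orientation; "contact_force": force on the tool from outside, world axes, zero at the start; "wrist_torque": the same for the moment, N m; "opening": opening from 0.0 (shut) to 1.0 (fully open); "finger_force": force on a finger pad.
Only numpy, scipy, OpenCV 4.12 (cv2) and the standard library are available. Lean on these libraries where they do the work, as an engineer would, in place of code of your own. Each camera call takes 0.05 s, during which the arm holds its last target. There are 200 camera calls.

## Working session

There is one attempt and no reset: what is moved stays moved. The work goes in short steps, Python scripts to look and compute and a shell command to move; the robot and the scene stay as the last step left them, time stands still between calls to the robot, and variables do not carry over. Pictures are saved under pics/ and viewed, at most 10 in all, crops included, and the job is handed in when it is done.

```bash
mkdir -p pics; cat > h.py <<'E'
import numpy as np, cv2
from scipy.spatial.transform import Rotation as R
from plant import get_state, viewer, sign_off, ctrl
def cam(name, st=None):
    p=viewer.camera_params(name); f=240/np.tan(np.radians(p['fov_y'])/2)
    if 'hand_eye' in p:
        st=st or get_state(); T=np.eye(4); T[:3,:3]=R.from_quat(st['tcp_rot']).as_matrix(); T[:3,3]=st['eef_pos']
        T=T@np.array(p['hand_eye']); return f,p['cx'],p['cy'],T[:3,:3],T[:3,3],p
    a=np.array(p['attitude'],float)
    M=R.from_quat(a).as_matrix() if a.size==4 else (a if a.shape==(3,3) else R.from_euler('xyz',a).as_matrix())
    return f,p['cx'],p['cy'],M,np.array(p['xyz']),p
def ray(c,u,v):
    f,cx,cy,M,o,_=c; d=M@np.array([(u-cx)/f,-(v-cy)/f,-1]); return o,d
def at_z(c,u,v,z):
    o,d=ray(c,u,v); return o+d*(z-o[2])/d[2]
def proj(c,P):
    f,cx,cy,M,o,_=c; q=M.T@(np.array(P)-o); return np.array([cx+f*q[0]/-q[2], cy-f*q[1]/-q[2]])
E
python3 - <<'E'
from h import *
for n in ['scene','side','wrist']:
    im=viewer.read_camera(n); cv2.imwrite(f'pics/{n}0.png',im); print(n,viewer.camera_params(n))
    for t in ['roller','rest','stand','rail_mid','bead_height','home_height']:
        for d in viewer.pinpoint(n,t)[:3]: print(t,'pt',np.round(np.array(d['xy'])*[640,480],1),round(d['confidence'],2))
print(get_state(),ctrl.pinch_z)
E
```

```text
scene {'fov_y': 45.16303898347026, 'cx': 332.35246135676135, 'cy': 238.97336269826874, 'xyz': array([-0.44142466,  0.59408531,  0.71449653]), 'attitude': array([-0.25713259,  0.43658563,  0.75091697, -0.42355581])}
roller pt [281.2 297.2] 0.77
roller pt [302.1 336.2] 0.67
roller pt [211.1 301.1] 0.65
rest pt [360.8 281.3] 0.74
rest pt [276.7 310.2] 0.72
side {'fov_y': 55.23761519080856, 'cx': 315.14835876075546, 'cy': 233.40342773049483, 'xyz': array([ 0.55292179, -0.84538689,  0.7977843 ]), 'attitude': array([0.42375372, 0.00355102, 0.01115661, 0.90570177])}
roller pt [253.6 207.3] 0.65
roller pt [321.3 185.7] 0.61
roller pt [291.7 204.1] 0.59
rest pt [291.4 215.6] 0.61
stand pt [301.  328.1] 0.87
stand pt [292.3 213.7] 0.64
rail_mid pt [300.5 322.3] 0.65
bead_height pt [303. 305.] 0.82
bead_height pt [291.1 212.5] 0.45
home_height pt [298.8 309.6] 0.69
wrist {'fov_y': 65.99843177169184, 'cx': 324.24533748315395, 'cy': 236.46037605786913, 'hand_eye': array([[-4.38532938e-04,  9.46014031e-01,  3.24125378e-01,
         8.39097377e-02],
       [ 9.99999326e-01,  6.65579504e-05,  1.1587
[... 217 characters left out ...]
1.05, 'qpos': array([-1.41101590e+00,  2.86323774e-01,  1.57669601e+00, -1.70057984e-05,
        1.27858171e+00, -1.50000668e-01]), 'dq': array([-0.00168557,  0.00094348,  0.00060935, -0.00044013,  0.00094492,
        0.00096512]), 'joint_efforts': array([-2.55768427e-04, -4.05972362e+01, -2.92945951e+01, -1.04750727e-04,
        5.52007859e-04, -5.64271488e-06]), 'eef_pos': array([ 0.20579632, -0.64285402,  0.23131116]), 'tcp_rot': array([ 9.88028044e-01,  1.54274380e-01, -8.16396296e-06, -4.38248100e-06]), 'contact_force': array([ 0.5165795 , -0.91283843,  0.866361  ]), 'wrist_torque': array([-0.05248368,  0.00338805, -0.01635772]), 'finger_force': 0.0, 'opening': 1.001099033993244} 0.0187
```

View pics/scene0.png

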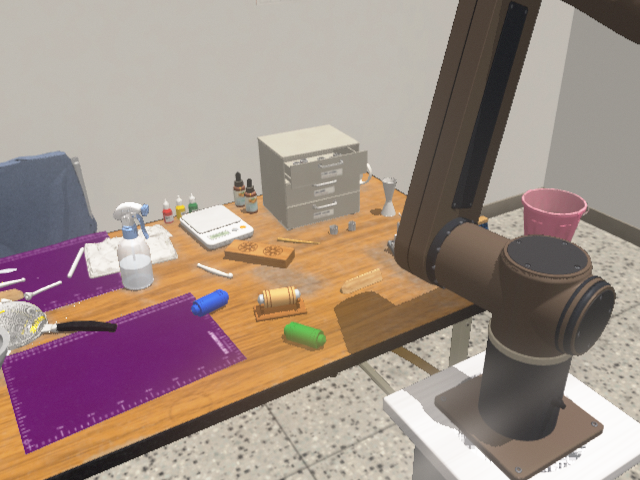

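View pics/side0.png

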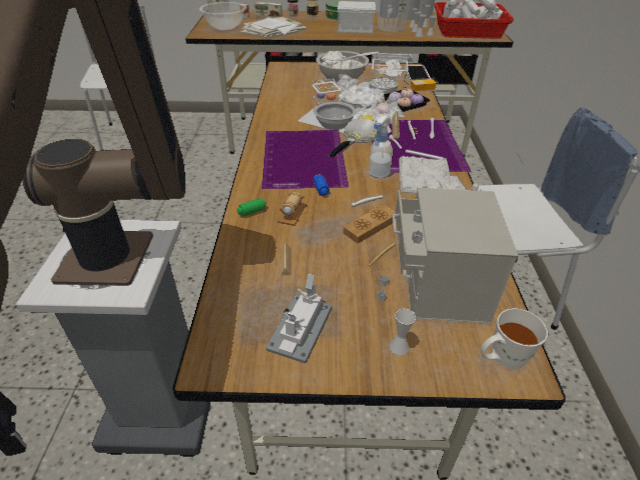

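The scene picture shows the wooden roller on its rest at about (281,298), with the blue one at (210,303) and the green one at (304,335). The side picture shows the stand at about (301,328) and the roller at (292,205).

```bash
python3 - <<'E'
from h import *
s=cam('scene'); d=cam('side')
print('roller',at_z(s,281.2,297.2,.036),at_z(d,291.7,204.1,.036))
print('rest',at_z(s,276.7,310.2,0.0),at_z(d,291.4,215.6,0))
print('stand', at_z(d,301,328.1,0),at_z(d,300.5,322.3,.022),at_z(d,303,305,.077),at_z(d,298.8,309.6,.07))
for n,c in (('scene',s),('side',d)):
    viewer.read_camera(n)
    for t in ['roller','rest','stand']:
        for o in viewer.outline_of(n,t)[:3]:
            m=o['mask'].astype(np.uint8)
            if m.sum()<20: continue
            r=cv2.minAreaRect(cv2.findNonZero(m)); b=cv2.boxPoints(r)
            z={'roller':.036,'rest':0.004,'stand':.012}[t]
            print(n,t,round(o['confidence'],2),np.round(r[0]),m.sum(),[np.round(at_z(c,*q,z)[:2],3).tolist() for q in b])
im=viewer.read_camera('side'); a=cv2.resize(im[265:370,240:360],None,fx=5,fy=5,interpolation=cv2.INTER_CUBIC)
b=cv2.resize(im[180:240,220:345],None,fx=4,fy=4,interpolation=cv2.INTER_CUBIC)
b=cv2.copyMakeBorder(b,0,0,0,100,0)[:, :600]
cv2.imwrite('pics/c1.png',np.vstack([a,b])[:,:][:800]); cv2.imwrite('pics/stand1.png',a)
E
```

```text
roller [0.45764634 0.19716768 0.036     ] [0.46529658 0.19345624 0.036     ]
rest [0.46773365 0.20504061 0.        ] [0.46375488 0.18730568 0.        ]
stand [ 5.09837432e-01 -2.12134227e-01  1.11022302e-16] [ 0.50922662 -0.21409843  0.022     ] [ 0.5153263  -0.21350795  0.077     ] [ 0.50683717 -0.22007122  0.07      ]
scene roller 0.95 [278. 296.] 662 [[0.506, 0.233], [0.486, 0.143], [0.424, 0.168], [0.445, 0.253]]
scene roller 0.75 [209. 302.] 626 [[0.539, 0.368], [0.562, 0.283], [0.5, 0.29], [0.48, 0.372]]
scene roller 0.64 [304. 334.] 699 [[0.343, 0.252], [0.385, 0.22], [0.309, 0.175], [0.272, 0.208]]
scene rest 0.79 [279. 309.] 711 [[0.502, 0.249], [0.52, 0.13], [0.424, 0.153], [0.412, 0.264]]
side roller 0.79 [251. 207.] 344 [[0.307, 0.181], [0.381, 0.231], [0.399, 0.173], [0.328, 0.126]]
side roller 0.73 [292. 203.] 267 [[0.436, 0.166], [0.463, 0.264], [0.497, 0.232], [0.468, 0.138]]
side roller 0.64 [322. 185.] 227 [[0.52, 0.334], [0.555, 0.356], [0.575, 0.249], [0.542, 0.229]]
side rest 0.74 [294. 216.] 266 [[0.426, 0.174], [0.493, 0.246], [0.517, 0.184], [0.452, 0.117]]
side stand 0.94 [303. 319.] 2988 [[0.437, -0.277], [0.508, -0.044], [0.603, -0.106], [0.52, -0.322]]
```

View pics/stand1.png

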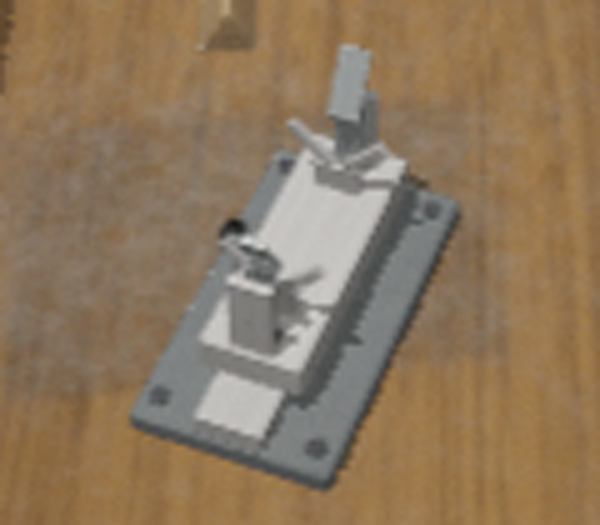

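The stand crop shows the base corners at crop pixels (133,420), (328,488), (460,205) and about (285,153). The carriage is shifted toward the far (+y) end.

```bash
cat >> h.py <<'E'
def plan(P,yaw=None):
    "tool shift to put TCP at world P; spin to bring tool x to yaw(deg) mod 180"
    st=get_state(); M=R.from_quat(st['tcp_rot']).as_matrix()
    y0=np.degrees(np.arctan2(M[1,0],M[0,0])); d=M.T@(np.array(P)-st['eef_pos'])
    print('yaw',round(y0,2),'shift mm',np.round(d*1000,1), 'spin', None if yaw is None else round(-((yaw-y0+90)%180-90),2),'q6',round(st['qpos'][5],2),'t',round(st['time'],1))
E
python3 - <<'E'
from h import *
c=cam('side')
q=[at_z(c,240+u/5,265+v/5,.012)[:2] for u,v in [(133,420),(328,488),(460,205),(285,153)]]
print(np.round(q,3),np.mean(q,0))
for i in range(4):
    e=q[(i+1)%4]-q[i]; print(np.linalg.norm(e),np.degrees(np.arctan2(e[1],e[0])))
plan([.51,-.21,.23],-20)
E
```

```text
[[ 0.442 -0.277]
 [ 0.524 -0.308]
 [ 0.577 -0.158]
 [ 0.497 -0.128]] [ 0.51006695 -0.21774543]
0.08683350202073317 -20.5798215490364
0.15908210661368244 70.35122143084999
0.0854802162870089 159.95457697464897
0.1582686038049801 -110.13528691781892
yaw 17.75 shift mm [ 421.7 -319.5    1.3] spin 37.75 q6 -0.15 t 1.5
```

```bash
python3 -m handwheel '[[[0.085,0.0302,-0.0228,0,0],[0.085,0.0302,-0.0228,0,0],[0.085,0.0302,-0.0228,0,0],[0.085,0.0302,-0.0228,0,0],[0.085,0.0302,-0.0228,0,0],[0.085,0.0302,-0.0228,0,0],[0.085,0.0302,-0.0228,0,0],[0.085,0.0302,-0.0228,0,0],[0.085,0.0302,-0.0228,0,0],[0.085,0.0302,-0.0228,0,0],[0.085,0.0302,-0.0228,0,0],[0.085,0.0302,-0.0228,0,0]]]'
python3 -m handwheel '[[[0.085,0.0302,-0.0228,0,0],[0.085,0.0302,-0.0228,0,0],[0.085,0,0,0,-6.5],[0.085,0,0,0,-6.5],[0.085,0,0,0,-6.5],[0.085,0,0,0,-6.5],[0.085,0,0,0,-6.5],[0.085,0,0,0,-6.5],[0.085,0,0,0,-6.5],[0.085,0,0,0,-6.5],[0.085,0,0,0,0],[0.085,0,0,0,0]]]'
python3 - <<'E'
from h import *
st=get_state(); im=viewer.read_camera('wrist'); cv2.imwrite('pics/w1.png',im); c=cam('wrist',st)
for t,z in [('rail_mid',.022),('bead_height',.077),('home_height',.07),('stand',0)]:
    for d in viewer.pinpoint('wrist',t)[:2]:
        u=np.array(d['xy'])*[640,480]; print(t,np.round(u,1),round(d['confidence'],2),np.round(at_z(c,*u,z),4))
print(st['eef_pos'],c[4],viewer.camera_params('wrist').keys())
plan([.463,.195,.2],75)
E
```

```text
time: 2.5
eef_pos: [0.4684, -0.2701, 0.2317]
tcp_rot: [0.988, 0.154, 0.0, 0.0]
contact_force: [0.1, -0.8, -0.1]
opening: 0.993
finger_force: 0.0
time: 3.5
eef_pos: [0.5112, -0.21, 0.2315]
tcp_rot: [0.821, 0.571, 0.0, 0.0]
contact_force: [0.4, -0.0, -0.4]
opening: 0.992
finger_force: 0.0
rail_mid [319.  199.8] 0.81 [ 0.507  -0.2079  0.022 ]
bead_height [318.4 219.5] 0.58 [ 0.5058 -0.2117  0.077 ]
home_height [317.2 215. ] 0.88 [ 0.5055 -0.2094  0.07  ]
stand [321.3 197.3] 0.97 [ 0.5081 -0.2109  0.    ]
[ 0.51119899 -0.20995833  0.23145321] [ 0.54084079 -0.13214035  0.37477094] dict_keys(['fov_y', 'cx', 'cy', 'hand_eye'])
yaw 69.69 shift mm [ 363.  -185.8   31.3] spin -5.31 q6 -0.22 t 3.8
```

View pics/w1.png

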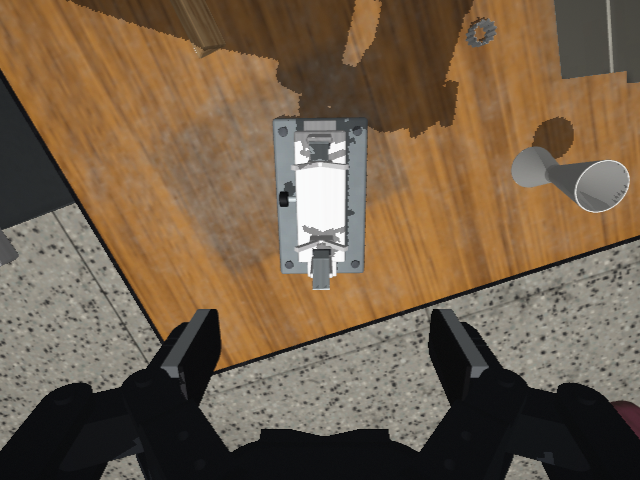

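```bash
python3 - <<'E'
import cv2
im=cv2.imread('pics/w1.png')
# left: top half, right: bottom half, 6x
a=cv2.resize(im[110:208,260:385],None,fx=6,fy=6,interpolation=cv2.INTER_CUBIC)[:, 90:480]
b=cv2.resize(im[208:306,260:385],None,fx=6,fy=6,interpolation=cv2.INTER_CUBIC)[:, 90:480]
import numpy as np
cv2.imwrite('pics/c2.png',np.hstack([a,b]))
E
```

```text
(no output)
```

View pics/c2.png

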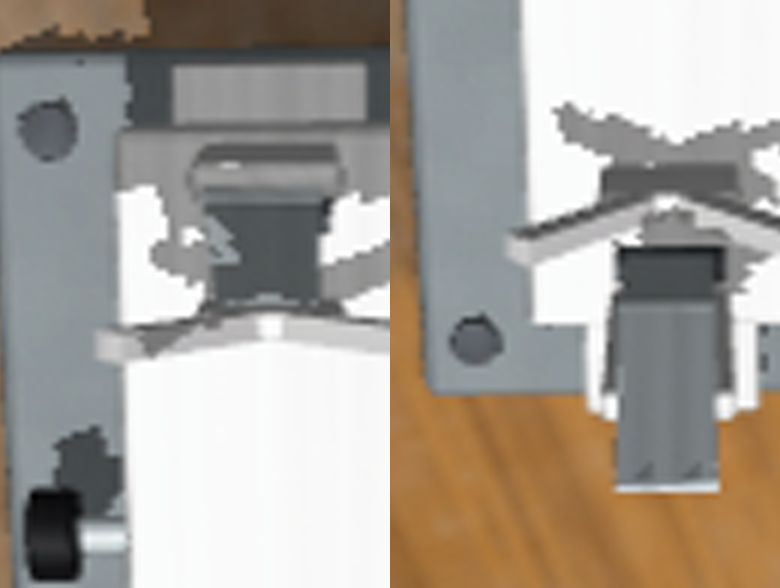

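The crop shows the base ends at rows 118.7 and 273, the carriage top edges at about rows 131.3 and 261.8, and the clip lip ends at rows 134.5 (far) and 289.7 (near).

```bash
python3 - <<'E'
from h import *
c=cam('wrist'); uy=np.array([np.cos(np.radians(70)),np.sin(np.radians(70))]);ux=np.array([uy[1],-uy[0]])
o=np.array([.509,-.213])
L=dict(basefar=(320,118.7,.012),basenear=(320,273,.012),carfar=(320,131.3,.04),carnear=(320,261.8,.04),lipfar=(320,134.5,.106),lipnear=(320,289.7,.106),sadnear_tipL=(275+120/6,208+240/6,.074),sadfar_tipL=(275+100/6,110+340/6,.074),
 bfl=(275+0/6,118.7,.012),bfr=(367,118.7,.012),bnl=(275+40/6,273,.012),bnr=(365,273,.012),liplnL=(275+225/6,289,.106),lipnR=(275+328/6,289,.106),lipfL=(275+195/6,135,.106),lipfR=(275+340/6,135,.106))
for k,(u,v,z) in L.items():
    p=at_z(c,u,v,z)[:2]; print(k,np.round(p,4),'stand xy mm',np.round([(p-o)@ux*1000,(p-o)@uy*1000],1))
E
```

```text
basefar [ 0.5342 -0.1377] stand xy mm [-2.1 79.3]
basenear [ 0.4788 -0.2855] stand xy mm [ -3.6 -78.5]
carfar [ 0.531  -0.1471] stand xy mm [-1.9 69.5]
carnear [ 0.4878 -0.2624] stand xy mm [ -3.1 -53.7]
lipfar [ 0.5321 -0.1462] stand xy mm [-1.1 70.7]
lipnear [ 0.4896 -0.2596] stand xy mm [ -2.3 -50.4]
sadnear_tipL [ 0.4773 -0.2295] stand xy mm [-24.1 -26.3]
sadfar_tipL [ 0.5009 -0.1634] stand xy mm [-24.6  43.8]
bfl [ 0.4947 -0.1231] stand xy mm [-44.2  79.6]
bfr [ 0.5754 -0.153 ] stand xy mm [41.8 79.1]
bnl [ 0.4402 -0.2712] stand xy mm [-44.8 -78.2]
bnr [ 0.524  -0.3023] stand xy mm [ 44.7 -78.8]
liplnL [ 0.4842 -0.2569] stand xy mm [ -8.3 -49.7]
lipnR [ 0.4972 -0.2617] stand xy mm [  5.5 -49.8]
lipfL [ 0.5238 -0.1434] stand xy mm [-9.9 70.4]
lipfR [ 0.5397 -0.1493] stand xy mm [ 7.1 70.3]
```

```bash
python3 -m handwheel '[[[0.085,0.0363,-0.0186,0,0],[0.085,0.0363,-0.0186,0,0],[0.085,0.0363,-0.0186,0,0],[0.085,0.0363,-0.0186,0,0],[0.085,0.0363,-0.0186,0,0],[0.085,0.0363,-0.0186,0,0],[0.085,0.0363,-0.0186,0,0],[0.085,0.0363,-0.0186,0,0],[0.085,0.0363,-0.0186,0,0],[0.085,0.0363,-0.0186,0,0],[0.085,0,0,0,-5.3],[0.085,0,0,0,0]]]'
python3 - <<'E'
from h import *
plan([.463,.195,.231])
st=get_state(); im=viewer.read_camera('wrist'); c=cam('wrist',st)
for t,z in [('roller',.036),('rest',0)]:
    for d in viewer.pinpoint('wrist',t)[:3]:
        u=np.array(d['xy'])*[640,480]; print(t,np.round(u,1),round(d['confidence'],2),np.round(at_z(c,*u,z),4))
    for o in viewer.outline_of('wrist',t)[:3]:
        m=o['mask'].astype(np.uint8)
        if m.sum()<50: continue
        r=cv2.minAreaRect(cv2.findNonZero(m)); b=cv2.boxPoints(r); P=np.array([at_z(c,*q,z)[:2] for q in b])
        print(t,round(o['confidence'],2),np.round(r[0]),np.round(P,3).tolist(),'mid',np.round(P.mean(0),4),[ (round(np.linalg.norm(e),3),round(np.degrees(np.arctan2(e[1],e[0])),1)) for e in (P[1]-P[0],P[2]-P[1])])
cv2.imwrite('pics/w2.png',im)
E
```

```text
time: 4.75
eef_pos: [0.4616, 0.1972, 0.2314]
tcp_rot: [0.791, 0.611, 0.0, 0.0]
contact_force: [0.6, -0.3, 0.3]
opening: 0.996
finger_force: 0.0
yaw 75.38 shift mm [-1.7  1.9  0.4] spin None q6 0.46 t 4.8
roller [211.7 219.4] 0.97 [0.3543 0.2093 0.036 ]
roller [326.9 201.8] 0.83 [0.4649 0.1982 0.036 ]
roller [381.2  41.4] 0.63 [0.5418 0.3174 0.036 ]
roller 0.84 [326. 199.] [[0.459, 0.247], [0.493, 0.238], [0.472, 0.151], [0.435, 0.16]] mid [0.4647 0.1991] [(np.float64(0.035), np.float64(-14.6)), (np.float64(0.09), np.float64(-103.6))]
roller 0.72 [382.  41.] [[0.515, 0.352], [0.55, 0.356], [0.571, 0.281], [0.535, 0.275]] mid [0.5426 0.3161] [(np.float64(0.034), np.float64(7.3)), (np.float64(0.079), np.float64(-74.2))]
roller 0.55 [214. 221.] [[0.31, 0.199], [0.382, 0.245], [0.4, 0.216], [0.327, 0.168]] mid [0.3547 0.2069] [(np.float64(0.085), np.float64(32.1)), (np.float64(0.034), np.float64(-57.4))]
rest 0.87 [327. 191.] [[0.425, 0.154], [0.455, 0.256], [0.503, 0.243], [0.478, 0.139]] mid [0.4653 0.1982] [(np.float64(0.107), np.float64(73.6)), (np.float64(0.05), np.float64(-15.2))]
```

View pics/w2.png

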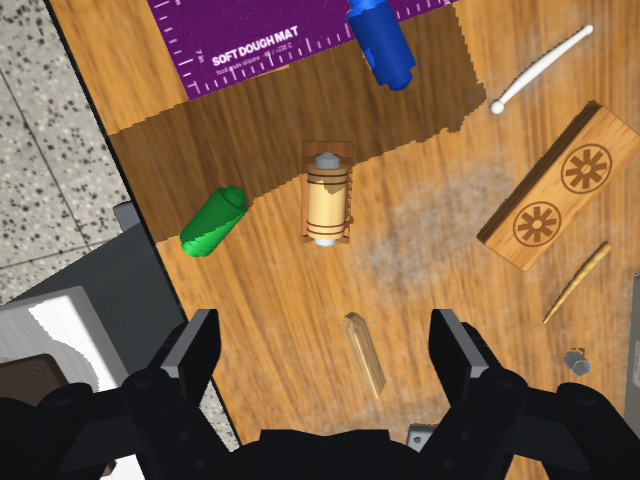

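The wooden roller sits on its rest at pixel (327,199), clear of the green one at (214,221). The estimates agree on its centre, about (0.465, 0.199), with its axis at about 75°. Next I descend with the fingers partly closed.

```bash
python3 -m handwheel '[[[0.06,0.0024,0.0027,0.036,0],[0.06,0,0,0.036,0],[0.06,0,0,0.036,0],[0.06,0,0,0.025,0],[0.06,0,0,0,0],[0.06,0,0,0,0]]]' 60
python3 - <<'E'
from h import *
st=get_state(); im=viewer.read_camera('wrist'); c=cam('wrist',st)
for d in viewer.outline_of('wrist','roller')[:3]:
    m=d['mask'].astype(np.uint8); r=cv2.minAreaRect(cv2.findNonZero(m)); b=cv2.boxPoints(r); P=np.array([at_z(c,*q,.036)[:2] for q in b]); print(round(d['confidence'],2),np.round(r[0]),np.round(P.mean(0),4),[ (round(np.linalg.norm(e),3),round(np.degrees(np.arctan2(e[1],e[0])),1)) for e in (P[1]-P[0],P[2]-P[1])])
for d in viewer.pinpoint('wrist','roller')[:2]:
    u=np.array(d['xy'])*[640,480]; print(np.round(u,1),round(d['confidence'],2),np.round(at_z(c,*u,.036),4))
print(st['eef_pos']); cv2.imwrite('pics/w3.png',im)
E
```

```text
time: 5.5
eef_pos: [0.4649, 0.1955, 0.0973]
tcp_rot: [0.794, 0.608, -0.002, -0.001]
contact_force: [0.6, -0.2, 1.1]
opening: 0.706
finger_force: 0.0
0.69 [322. 248.] [0.4646 0.1985] [(np.float64(0.035), np.float64(-15.1)), (np.float64(0.091), np.float64(-103.6))]
0.65 [151. 279.] [0.3578 0.2079] [(np.float64(0.086), np.float64(32.5)), (np.float64(0.033), np.float64(-58.1))]
0.56 [421.  36.] [0.542  0.2959] [(np.float64(0.032), np.float64(77.4)), (np.float64(0.045), np.float64(-15.2))]
[148.7 276.4] 0.83 [0.3587 0.2111 0.036 ]
[322.1 250.9] 0.77 [0.465  0.1997 0.036 ]
[0.4648928  0.19547588 0.09730645]
```

View pics/w3.png

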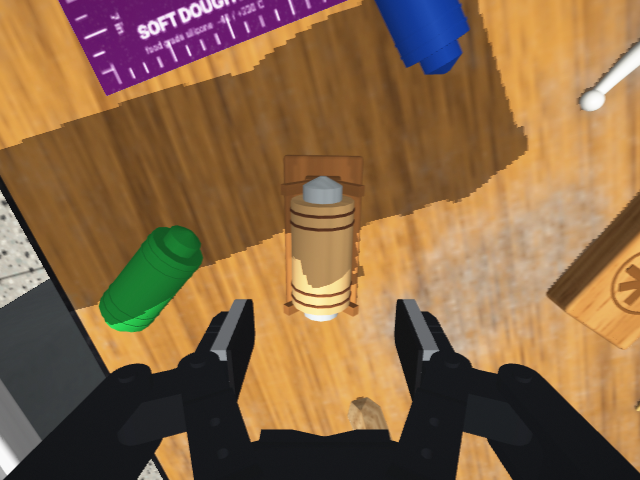

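The roller lies midway between the fingers, at about (322,249), clear of the green one. I correct 3 mm along the axis, descend and grip.

```bash
python3 -m handwheel '[[[0.06,0.003,0,0.03,0],[0.06,0,0,0.025,0],[0.06,0,0,0.025,0],[0.06,0,0,0,0],[0.06,0,0,0,0]]]' 60; python3 -c "
from h import *
plan([.4648,.1986,.017],75)"
```

```text
time: 6.07
eef_pos: [0.4667, 0.1995, 0.0191]
tcp_rot: [0.793, 0.609, 0.0, 0.0]
contact_force: [-0.2, 0.4, 0.4]
opening: 0.703
finger_force: 0.0
yaw 75.04 shift mm [-1.4 -1.6  2.1] spin 0.04 q6 0.47 t 6.1
```

```bash
python3 -m handwheel '[[[0.06,-0.0014,-0.0014,0.002,0],[0.03,0,0,0,0],[0.03,0,0,0,0],[0.03,0,0,0,0],[0.03,0,0,0,0],[0.03,0,0,0,0]]]' 60
python3 -m handwheel '[[[0.03,0,0,-0.005,0],[0.03,0,0,-0.02,0],[0.03,0,0,-0.035,0],[0.03,0,0,-0.04,0],[0.03,0,0,-0.04,0],[0.03,0,0,-0.03,0],[0.03,0,0,0,0],[0.03,0,0,0,0]]]' 60
python3 - <<'E'
from h import *
st=get_state(); im=viewer.read_camera('wrist'); c=cam('wrist',st)
for d in viewer.outline_of('wrist','roller')[:3]:
    m=d['mask'].astype(np.uint8); r=cv2.minAreaRect(cv2.findNonZero(m)); print(round(d['confidence'],2),np.round(r[0],1),r[1:],m.sum())
cv2.imwrite('pics/w4.png',im)
plan([.5109,-.2043,.15],70); print(st['opening'],st['finger_force'])
E
```

```text
time: 6.57
eef_pos: [0.465, 0.1989, 0.0178]
tcp_rot: [0.793, 0.609, 0.0, -0.0]
contact_force: [-4.6, 0.6, 6.2]
opening: 0.388
finger_force: 59.2
time: 7.23
eef_pos: [0.4662, 0.1988, 0.1893]
tcp_rot: [0.793, 0.609, 0.003, 0.002]
contact_force: [-0.3, -0.5, -1.1]
opening: 0.388
finger_force: 59.7
0.94 [384.  41.] ((108.17394256591797, 52.800689697265625), 65.05609893798828) 4590
0.92 [324.5 328.5] ((213.0, 101.0), 90.0) 17926
0.57 [194.5 238.9] ((43.070167541503906, 94.48918914794922), 39.95754623413086) 3590
yaw 75.05 shift mm [-376.7  149.5   35.2] spin 5.05 q6 0.46 t 7.3
0.3881480779778043 59.74369704723358
```

View pics/w4.png

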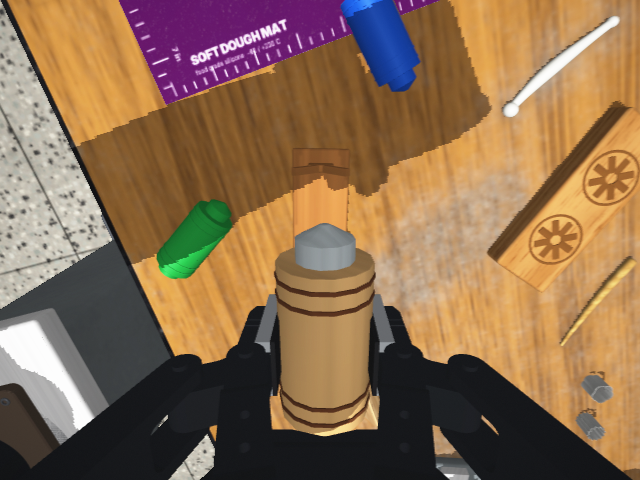

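The roller is held straight, with its cone tip at (325,225), its barrel between the pads, and the empty rest behind it. Next I measure the roller's axial offset in the hand from the cone tip.

```bash
python3 - <<'E'
from h import *
im=cv2.imread('pics/w4.png'); print(im[216:275:2,325].tolist())
p=viewer.camera_params('wrist'); H=np.array(p['hand_eye']); f=240/np.tan(np.radians(p['fov_y'])/2)
K=(f,p['cx'],p['cy'],H[:3,:3],H[:3,3],p)
for x0 in (-.002,0,.002): print(x0,'tip',proj(K,[.045+x0,0,-.0202]),'conebase top',proj(K,[.040+x0,0,-.0292]),'barrel edge top',proj(K,[.032+x0,0,-.0362]),proj(K,[.032+x0,0,-.0292]))
E
```

```text
[[83, 160, 232], [82, 160, 232], [82, 160, 232], [83, 159, 230], [113, 111, 106], [141, 139, 132], [141, 139, 133], [139, 136, 130], [134, 134, 126], [135, 133, 127], [138, 135, 128], [139, 137, 130], [142, 140, 132], [141, 139, 132], [139, 137, 130], [136, 134, 128], [152, 148, 142], [156, 153, 147], [157, 153, 147], [157, 153, 147], [156, 154, 146], [156, 155, 147], [157, 154, 147], [157, 154, 147], [157, 155, 147], [157, 154, 147], [157, 155, 146], [131, 141, 144], [66, 103, 134], [65, 100, 131]]
-0.002 tip [322.67438073 231.43942042] conebase top [322.57739997 254.18960356] barrel edge top [322.51929854 285.44406552] [322.62215971 276.17181544]
0 tip [322.66399587 225.98612698] conebase top [322.56591342 248.54837917] barrel edge top [322.50710011 279.78104219] [322.61114405 270.76185037]
0.002 tip [322.65350628 220.4778333 ] conebase top [322.55430443 242.8470229 ] barrel edge top [322.49476716 274.05557622] [322.60001341 265.29542221]
```

```bash
python3 -m handwheel '[[[0.03,-0.0343,0.0136,0,0],[0.03,-0.0343,0.0136,0,0],[0.03,-0.0343,0.0136,0,0],[0.03,-0.0343,0.0136,0,0],[0.03,-0.0343,0.0136,0,0],[0.03,-0.0343,0.0136,0,0],[0.03,-0.0343,0.0136,0,0],[0.03,-0.0343,0.0136,0,0],[0.03,-0.0343,0.0136,0,0],[0.03,-0.0343,0.0136,0,0],[0.03,-0.0343,0.0136,0,0],[0.03,0,0,0,5]]]' 60
python3 -m handwheel '[[[0.03,0,0,0,0],[0.03,0,0,0,0],[0.03,0,0,0,0]]]' 60
python3 - <<'E'
from h import *
plan([.5107,-.2048,.10],70); F=[]
for i in range(4): viewer.read_camera('wrist'); F.append(get_state()['contact_force'])
print(np.round(F,2))
im=viewer.read_camera('wrist'); cv2.imwrite('pics/w5.png',im); 
E
```

```text
time: 8.33
eef_pos: [0.511, -0.2099, 0.1837]
tcp_rot: [0.821, 0.571, -0.001, -0.001]
contact_force: [-0.5, 0.2, -1.2]
opening: 0.392
finger_force: 59.8
time: 8.58
eef_pos: [0.5109, -0.2033, 0.1845]
tcp_rot: [0.818, 0.575, -0.001, -0.002]
contact_force: [0.1, -0.0, -0.2]
opening: 0.39
finger_force: 59.8
yaw 70.19 shift mm [-1.6  0.6 84.5] spin 0.19 q6 -0.22 t 8.6
[[ 0.39 -0.63 -0.65]
 [ 0.17 -0.79 -0.54]
 [ 0.58 -0.26 -1.63]
 [ 0.23 -0.78 -1.22]]
```

View pics/w5.png

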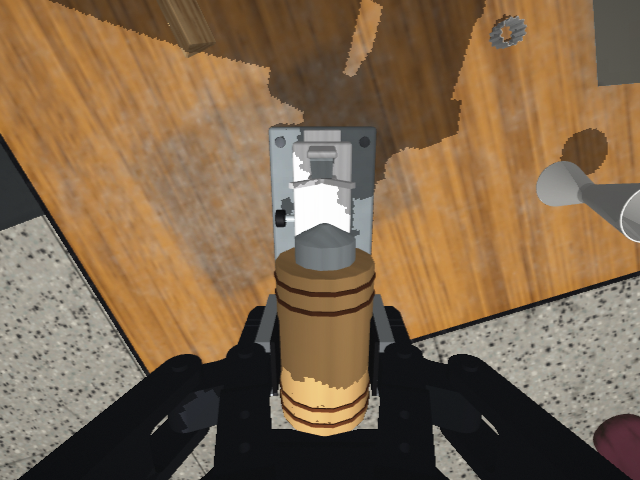

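The roller (tip at (325,225)) is lined up above the carriage, whose far clip shows at (322,158). I go down between the lips, still above the beads.

```bash
python3 -m handwheel '[[[0.03,-0.0016,0.0006,0.025,-0.2],[0.03,0,0,0.03,0],[0.03,0,0,0.025,0],[0.03,0,0,0.015,0],[0.03,0,0,0.01,0],[0.03,0,0,0.002,0],[0.03,0,0,0,0],[0.03,0,0,0,0],[0.03,0,0,0,0]]]' 60
cat >> h.py <<'E'
def feel(n=6):
    F=[];P=[];T=[];u=np.radians(70); uy=np.array([np.cos(u),np.sin(u),0]); ux=np.array([uy[1],-uy[0],0])
    for i in range(n):
        viewer.read_camera('side'); s=get_state(); F.append(s['contact_force']);P.append(s['eef_pos']);T.append(s['wrist_torque'])
    F=np.mean(F,0);P=np.mean(P,0); d=P-[.5107,-.2048,0]
    print('F stand xyz',np.round([F@ux,F@uy,F[2]],2),'pos xy mm',np.round([d@ux*1e3,d@uy*1e3],2),'axis z',round((P[2]+.0182)*1e3,2),'T',np.round(np.mean(T,0),2),'open',round(s['opening'],3),'t',round(s['time'],2))
E
python3 -c "
from h import *
feel()"
```

```text
time: 9.58
eef_pos: [0.513, -0.2069, 0.0811]
tcp_rot: [0.818, 0.575, 0.001, 0.002]
contact_force: [0.0, -0.7, -0.5]
opening: 0.388
finger_force: 59.8
F stand xyz [-0.19  0.06 -0.99] pos xy mm [ 2.26 -1.16] axis z 98.61 T [-0.01 -0.01 -0.02] open 0.391 t 9.88
```

```bash
python3 -m handwheel '[[[0.03,0.0012,-0.0022,0.004,0],[0.03,0,0,0.004,0],[0.03,0,0,0.002,0],[0.03,0,0,0,0],[0.03,0,0,0,0]]]' 60
python3 -c "
from h import *
feel()"
```

```text
time: 10.3
eef_pos: [0.51, -0.2046, 0.0691]
tcp_rot: [0.818, 0.575, -0.0, -0.0]
contact_force: [-0.4, -1.3, -0.2]
opening: 0.389
finger_force: 59.9
F stand xyz [-0.04 -0.95 -0.59] pos xy mm [-0.58  0.09] axis z 87.55 T [-0.14  0.07  0.01] open 0.39 t 10.6
```

```bash
for i in 1; do python3 -m handwheel '[[[0.03,-0.002,0,0,0],[0.03,0,0,0,0],[0.03,0,0,0,0]]]' 60 >/dev/null
python3 -c "
from h import *
feel(5)"; done
python3 -m handwheel '[[[0.03,-0.002,0,0,0],[0.03,0,0,0,0],[0.03,0,0,0,0]]]' 60 >/dev/null
python3 -c "
from h import *
feel(5)"
python3 -m handwheel '[[[0.03,-0.002,0,0,0],[0.03,0,0,0,0],[0.03,0,0,0,0]]]' 60 >/dev/null
python3 -c "
from h import *
feel(5)"
```

```text
F stand xyz [-0.03 -0.46 -1.09] pos xy mm [-0.71 -1.73] axis z 87.47 T [ 0.   -0.    0.02] open 0.391 t 11.1
F stand xyz [-0.11  2.78 -0.02] pos xy mm [-0.67 -3.51] axis z 87.56 T [ 0.38 -0.12 -0.02] open 0.393 t 11.6
F stand xyz [-0.78  5.56  1.55] pos xy mm [-0.61 -5.31] axis z 87.7 T [ 0.76 -0.18 -0.02] open 0.389 t 12.1
```

```bash
python3 -m handwheel '[[[0.03,0.0037,0,0,0],[0.03,0.0037,0,0,0],[0.03,0,0,0,0],[0.03,0,0,0,0]]]' 60 >/dev/null
python3 -c "
from h import *
feel(5)"
python3 -m handwheel '[[[0.03,0.0015,0,0,0],[0.03,0,0,0,0],[0.03,0,0,0,0]]]' 60 >/dev/null
python3 -c "
from h import *
feel(5)"
```

```text
F stand xyz [ 0.12 -2.45  0.25] pos xy mm [-0.42  0.87] axis z 87.68 T [-0.32  0.14 -0.01] open 0.386 t 12.68
F stand xyz [-0.06 -5.52  1.17] pos xy mm [-0.4   2.68] axis z 87.78 T [-0.67  0.26  0.01] open 0.386 t 13.18
```

The force balance puts the clip middle at y = -1.2 in this frame. I move there, then press down in small steps and watch the force.

```bash
python3 -m handwheel '[[[0.03,-0.0039,0.0004,0,0],[0.03,0,0,0,0],[0.03,0,0,0.002,0],[0.03,0,0,0,0],[0.03,0,0,0.0015,0],[0.03,0,0,0,0],[0.03,0,0,0,0]]]' 60 >/dev/null
python3 -c "
from h import *
feel(5)"
```

```text
F stand xyz [ 0.95 -1.67  0.74] pos xy mm [-0.03 -0.78] axis z 84.14 T [-0.23 -0.01 -0.03] open 0.392 t 14.02
```

```bash
python3 -m handwheel '[[[0.03,-0.0005,0,0.001,0],[0.03,0,0,0.001,0],[0.03,0,0,0,0],[0.03,0,0,0,0]]]' 60 >/dev/null
python3 -c "
from h import *
feel(4)"
python3 -m handwheel '[[[0.03,0,0,0.001,0],[0.03,0,0,0.001,0],[0.03,0,0,0,0],[0.03,0,0,0,0]]]' 60 >/dev/null
python3 -c "
from h import *
feel(4)"
```

```text
F stand xyz [1.08 0.27 4.76] pos xy mm [ 0.27 -1.28] axis z 82.51 T [-0.03 -0.08 -0.  ] open 0.389 t 14.55
F stand xyz [0.39 0.36 5.46] pos xy mm [ 0.31 -1.31] axis z 80.51 T [-0.03 -0.15  0.02] open 0.39 t 15.08
```

```bash
python3 -m handwheel '[[[0.03,0,0,0.001,0],[0.03,0,0,0.001,0],[0.03,0,0,0.001,0],[0.03,0,0,0,0],[0.03,0,0,0,0]]]' 60 >/dev/null
python3 -c "
from h import *
feel(4)"
python3 -m handwheel '[[[0.03,0,0,0.001,0],[0.03,0,0,0.001,0],[0.03,0,0,0.001,0],[0.03,0,0,0,0],[0.03,0,0,0,0]]]' 60 >/dev/null
python3 -c "
from h import *
feel(4)"
```

```text
F stand xyz [ 0.01  1.05 -5.15] pos xy mm [-2.18 -0.81] axis z 75.12 T [ 0.04 -0.02  0.  ] open 0.39 t 15.7
F stand xyz [ 0.05  1.75 -3.55] pos xy mm [-0.13 -1.18] axis z 74.07 T [ 0.32 -0.14 -0.03] open 0.387 t 16.32
```

```bash
python3 -m handwheel '[[[0.03,0,0,0.001,0],[0.03,0,0,0.001,0],[0.03,0,0,0,0],[0.03,0,0,0,0]]]' 60 >/dev/null
python3 -c "
from h import *
feel(4)"
python3 -m handwheel '[[[0.03,0,0,0.001,0],[0.03,0,0,0,0],[0.03,0,0,0,0]]]' 60 >/dev/null
python3 -c "
from h import *
feel(4)"
```

```text
F stand xyz [ 0.88  0.87 -5.21] pos xy mm [-0.51 -1.39] axis z 71.56 T [ 0.15 -0.16 -0.  ] open 0.388 t 16.85
F stand xyz [ 0.38  1.13 -5.76] pos xy mm [-0.4  -1.34] axis z 70.83 T [ 0.13 -0.15 -0.03] open 0.391 t 17.3
```

```bash
python3 -m handwheel '[[[0.03,0,0,0.0007,0],[0.03,0,0,0,0],[0.03,0,0,0,0]]]' 60 >/dev/null
python3 -c "
from h import *
feel(4)"
python3 -m handwheel '[[[0.03,0,0,0.0007,0],[0.03,0,0,0,0],[0.03,0,0,0,0]]]' 60 >/dev/null
python3 -c "
from h import *
feel(4)"
```

```text
F stand xyz [ 0.52  0.94 -3.54] pos xy mm [-0.16 -1.36] axis z 70.44 T [ 0.17 -0.07  0.03] open 0.393 t 17.75
F stand xyz [-2.    0.19 -0.26] pos xy mm [-0.19 -1.42] axis z 69.89 T [0.28 0.16 0.11] open 0.389 t 18.2
```

It is seated: the vertical force came back to zero at 70 mm. A slight extra press, then I release and retreat.

```bash
python3 -m handwheel '[[[0.03,0,0,0.0005,0],[0.03,0,0,0,0],[0.03,0,0,0,0]]]' 60
python3 -m handwheel '[[[0.045,0,0,0,0],[0.06,0,0,0,0],[0.065,0,0,0,0],[0.065,0,0,0,0],[0.065,0,0,0,0],[0.065,0,0,0,0]]]' 60
python3 -m handwheel '[[[0.065,0,0,-0.01,0],[0.065,0,0,-0.02,0],[0.065,0,0,-0.03,0],[0.065,0,0,-0.035,0],[0.065,0,0,-0.035,0],[0.065,0,0,-0.02,0],[0.065,0,0,0,0],[0.065,0,0,0,0],[0.065,0,0,0,0]]]' 60
python3 - <<'E'
from h import *
st=get_state(); im=viewer.read_camera('wrist'); c=cam('wrist',st); cv2.imwrite('pics/w6.png',im)
side=viewer.read_camera('side')
a=cv2.resize(side[265:370,240:360],None,fx=3.5,fy=3.5,interpolation=cv2.INTER_CUBIC)
b=im[60:428,180:480]; b=cv2.resize(b,None,fx=1.2,fy=1.2); a=cv2.copyMakeBorder(a,0,max(0,b.shape[0]-a.shape[0]),0,0,0)
cv2.imwrite('pics/fin.png',np.hstack([a,b[:a.shape[0]]]))
E
```

```text
time: 18.45
eef_pos: [0.5101, -0.2061, 0.0515]
tcp_rot: [0.818, 0.575, -0.0, -0.0]
contact_force: [-3.2, 2.1, 3.9]
opening: 0.386
finger_force: 61.1
time: 18.95
eef_pos: [0.5101, -0.2061, 0.0509]
tcp_rot: [0.818, 0.575, 0.0, 0.0]
contact_force: [1.0, 0.1, 0.6]
opening: 0.762
finger_force: 0.0
time: 19.7
eef_pos: [0.5094, -0.2056, 0.2001]
tcp_rot: [0.818, 0.575, -0.0, -0.001]
contact_force: [0.3, 0.3, -0.3]
opening: 0.764
finger_force: 0.0
```

View pics/fin.png

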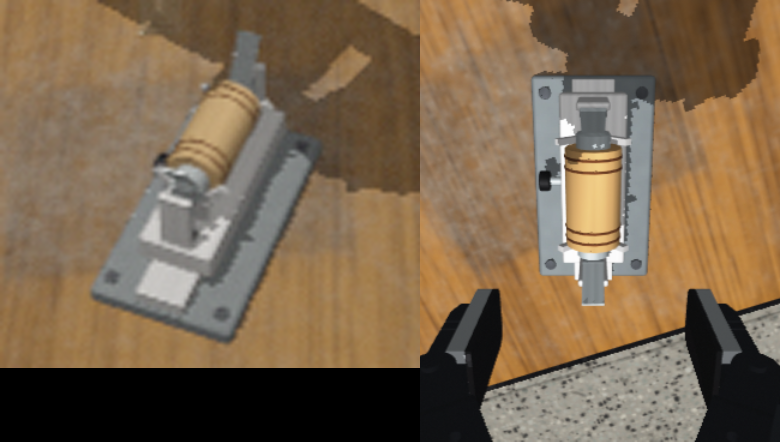

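The roller lies level in both saddles (side crop about (213,128), wrist crop about (593,200)), with the barrel between the saddles and both clips over its ends. The gripper is clear, so I hand in.

```bash
python3 -c "
from plant import sign_off
print(sign_off())"
```

```text
the job is handed in; nothing more can be done
None
```

The roller is snapped home in the saddles between both clips and released. The highest stand force I read was about 6 N against the 30 N limit, the other items were left alone, and I signed off at about 20 s of the 69 s; no verdict was returned.

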